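Third hand: press a heatsink against a sprung fence

ROBOT

A 6-joint arm with a two-finger parallel gripper is mounted at the origin on a cart in front of the work surface, level with it; the furniture and walls round the work are solid. World frame = base frame: x ahead of the robot, y to its left, z up, the work surface at z = 0. Lengths are in m, angles in rad, forces in N, time in s.
With the tool pointing down it reaches from about 0.275 to 0.825 m from the base axis. Payload 4.9 kg.
Tool frame: the origin (TCP) lies on the centre line of the jaws, within the pads' length; the fingertips stand ahead of it and the grasp point (between the pads) lies 11 mm behind it (tip_extent is the z of the fingertips in the tool frame, in m); z points along the fingers, y is the line along which they close (so a half turn about z gives the same grasp; the last joint's range is limited). The gripper opens to 85 mm and grips with 20 to 120 N. Pads are 22 mm wide; open, the fingers measure 114 mm over their backs; the gripper's body (76 mm by 85 mm) begins 54 mm behind the grasp point. The pads swing forward as they close: fully open they stand 13 mm farther back than shut.
Start: joints at [-1.395, 0.326, -0.193, 1.052, 0, 1.437], TCP at [0.168, -0.524, 0.239] pointing down, gripper open.
Joint ranges: [-2.65, 2.65], [-0.97, 1.79], [-1.3, 1.35], [-1.93, 2.1], [-1.47, 1.37], [-3.14, 3.14]. Speed limits (rad/s): [2.57, 2.57, 3.14, 3.14, 3.14, 3.14].

INTERFACE

Orientations are given as a unit quaternion [x, y, z, w].
In Python, from bench import get_state, capture, camera_params, sign_off, tip_extent gives the robot as it stands. The module is installed in compiled form; this text tells all that it offers.
- The arm moves only by the shell command python3 -m handwheel 'ROWS' [FORCE]. ROWS is a JSON object of lists of equal length, an entry for each row: "hand": the finger opening in mm, from 0 to 85.4; "offset": the shift along the tool's x, y, z in mm, a list of three; "spin": the turn about the tool's z in degrees. A call has 1 to 20 rows; each row is the pose to reach, as a shift and turn from the pose commanded when the call began, along the tool's axes at that moment; what a row does not reach only later rows make up. A row lasts 1/8 s, in which the tool goes at most 62.5 mm and 10.7 degrees, less where a joint would pass 70% of its speed; a pose out of reach is approached as far as the arm can. A call with a gripper value outside its range is refused whole. The fingers move at their own pace and stop on an object; FORCE is the grip in N (left out, the last holds). Time passes only in rows, so rows that repeat a pose let the fingers close. It gives the time, the measured TCP pose, the force, the opening and the grip force at its end, in the units of the state.
- get_state(): the state, without advancing time (a new reading comes with each control period).
- capture(name): name is "scene" or "top"; returns (picture, depth): 400x640x3 uint8, blue, green, red; 400x640 float32, m along the optical axis (not along the pixel's ray), 0 where there is no reading.
- camera_params(name): a dict with "camera_matrix" (3x3 intrinsics, pixels), "k1" (the pictures are not rectified: a ray, as slopes to the right and down, at radius r is drawn at 1 + k1 r^2 times it, then the intrinsics apply), "rvec" (rotation vector, rad) and "tvec" (3), from world to camera coordinates, as OpenCV has them. Camera axes: x right, y down, z forward; pixel columns grow to the right and rows downward; lengths in m; the calibration is good to about 2 mm. A picture is of the moment at which its call begins. camera_params takes no time and is no camera call.
- sign_off(): hands the job in; it is judged then, once.
The state is a dict: "time_s": time; "joint_positions": joint angles; "qvel": joint speeds; "tau": joint torques, N m; "eef_pos": TCP position; "ee_rot": TCP orientation; "ft_force": force on the tool from outside, world axes, zero at the start; "wrist_torque": the same for the moment, N m; "grip_width": opening from 0.0 (shut) to 1.0 (fully open); "grip_force": force on a finger pad.
Only numpy, scipy, OpenCV 4.12 (cv2) and the standard library are available. Lean on these libraries where they do the work, as an engineer would, in place of code of your own. Each camera call takes 0.05 s, during which the arm holds its last target. There are 200 camera calls.

TASK

Be my third hand: pick up the finned heatsink, set it flat on the fixture's base plate with the fins up, and press one end of its fins square and centred against the steel sprung fence, steadily with about 10 N, which pushes the fence back about half of its 30 mm travel. Never drive the fence to the end of its travel, and do not disturb the capacitor, the terminal block or the tape roll. Finish still holding the heatsink pressed like that, without letting go, so that I can drive its screws through the fence.

Things in the scene. Friction and masses are not known exactly. Their poses are not given: they have to be found in the camera images.
- heatsink: finned aluminium heatsink, 50 x 60 x 30 mm (x, y, z), about 0.12 kg, loose on the bench, fins up. Origin: centre of its underside; z up. Eight upright fins run along x, side by side along y. The outer fins' flat outer faces are at y = +-30 mm: grasp across y, 60 mm wide. The ends of fins and 5 mm thick foot are flush flat faces at x = +-25 mm; either may go against the fence.
- fixture: pressing fixture fixed to the bench: aluminium base plate 150 x 84 x 8 mm (x, y, z), a grey guide block on it (x 48 to 72 mm, 78 mm wide, top at z = 42 mm) and before that the steel sprung fence. Origin: centre of the plate's underside; x is the pressing direction, towards the fence; z up. Plate top at z = 8 mm, free from x = -75 mm to the fence's front face, x = +10 mm at rest.
- fence (a joint): slide of the steel sprung fence (plate 8 thick x 70 wide x 42 mm tall, from 9 to 51 mm above the bench, on two guide rods): 0 at rest, grows as the fence is pushed along the fixture's +x, hard stop at 0.030 m. Spring: 2.5 N preload plus 0.5 N per mm, so 10 N at 0.015 m; it springs back when let go.
- fence_face (a point): centre of the fence's front face (the face to press against; it looks along the fixture's -x); it moves with the fence. At rest it lies at x = 10, y = 0, z = 30 mm in the fixture's frame; axes as the fixture's.
- capacitor: dark upright capacitor, 36 mm across, 50 mm tall, loose bystander. Origin: centre of its underside.
- terminal_block: white six-way screw terminal strip, 18 x 60 x 16 mm, loose bystander. Origin: centre of its underside.
- tape_roll: roll of amber tape lying flat, 56 mm across, 19 mm high, loose bystander. Origin: centre of its underside.
Mind the look-alikes: they are no part of the job. What is shaped like the heatsink but red is not meant.

How it is judged:
By the outcome, as a careful person would: the job done as asked, in the order asked, and still so for the second after the job is handed in, while the arm keeps its last pose, push and grip.
It also fails if it takes over 35 s, if anything falls off the work surface, if the arm or the gripper's body presses on something with over 40 N, if the wrist force passes 120 N, or if a joint passes its speed limit or range.

## Working session

There is one attempt and no reset: what is moved stays moved. The work goes in short steps, Python scripts to look and compute and a shell command to move; the robot and the scene stay as the last step left them, time stands still between calls to the robot, and variables do not carry over. Pictures are saved under pics/ and viewed, at most 10 in all, crops included, and the job is handed in when it is done.

```bash
mkdir -p pics; cat > h.py <<'E'
import numpy as np, cv2
from bench import *
def cam(n):
    p=camera_params(n);K=np.array(p["camera_matrix"],float);R=cv2.Rodrigues(np.array(p["rvec"],float))[0];t=np.array(p["tvec"],float).ravel()
    return K,float(p["k1"]),R,t
def rays(n,uv):
    K,k1,R,t=cam(n);uv=np.atleast_2d(np.array(uv,float))
    s=cv2.undistortPoints(uv[:,None],K,np.array([k1,0,0,0,0.]))[:,0]
    return np.c_[s,np.ones(len(s))],R,t
def onplane(n,uv,z):
    s,R,t=rays(n,uv);d=s@R;c=-R.T@t
    return c+d*((z-c[2])/d[:,2])[:,None]
def cloud(n,depth):
    v,u=np.mgrid[0:400,0:640];s,R,t=rays(n,np.c_[u.ravel(),v.ravel()])
    return ((s*depth.reshape(-1,1)-t)@R).reshape(400,640,3)
E
python3 - <<'E'
from h import *
print(get_state(),tip_extent)
for n in("scene","top"):
    p,d=capture(n);cv2.imwrite(f"pics/{n}0.png",p);np.save(n+"0.npy",d)
    K,k,R,t=cam(n);print(n,K.tolist(),k,-R.T@t,R[2])
E
```

```text
{'time_s': 0.0, 'joint_positions': array([-1.39516363e+00,  3.26948232e-01, -1.93615216e-01,  1.05200150e+00,
        1.15290140e-05,  1.43659680e+00]), 'qvel': array([ 0.00072216, -0.00053221,  0.00020427, -0.00097841, -0.00085429,
        0.0009554 ]), 'tau': array([ 8.65993161e-05, -4.43397474e+01,  2.62440652e+01,  1.55967468e-02,
        1.43899911e-06, -1.33254282e-06]), 'eef_pos': array([ 0.16760557, -0.52322531,  0.23848757]), 'ee_rot': array([ 9.88024092e-01,  1.54297153e-01, -1.25552839e-05, -8.84238710e-04]), 'ft_force': array([-0.62987776,  0.35255913,  0.11801018]), 'wrist_torque': array([-0.00035283, -0.00755175,  0.01703274]), 'grip_force': 0.0, 'grip_width': 0.9995144697775168} 0.008
scene [[507.6647097100178, 0.0, 308.1454427930682], [0.0, 507.6647097100178, 197.21645521173744], [0.0, 0.0, 1.0]] -0.13957901824535263 [ 0.17609637 -1.04889143  0.44889093] [ 0.4590959   0.77530428 -0.43374443]
top [[435.6509948867326, 0.0, 324.304969568634], [0.0, 435.6509948867326, 197.0342263591245], [0.0, 0.0, 1.0]] -0.04894714412498198 [ 0.53010078 -0.36839992  0.88643885] [ 0.10046976  0.01950691 -0.99474887]
```

View pics/scene0.png

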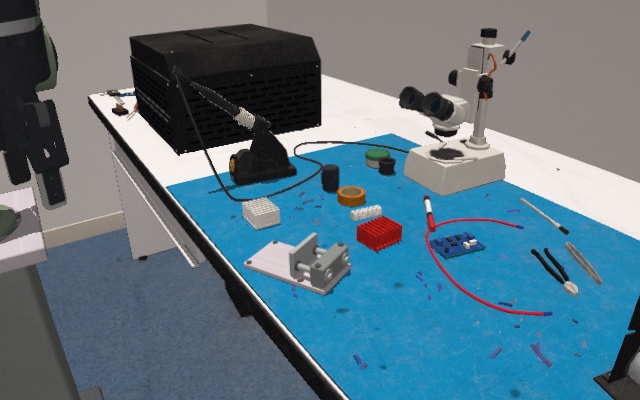

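View pics/top0.png

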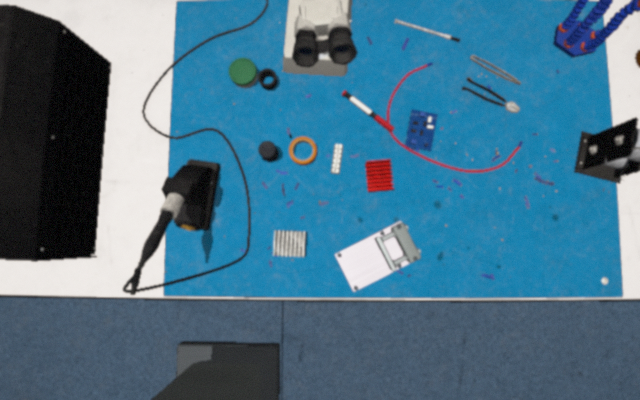

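Candidates for the heatsink: the silver finned block at top (290,243) / scene (261,213), and the red finned block at top (380,175) / scene (380,233). The white terminal strip at top (337,158) is smaller. The description (aluminium, not red) picks the silver one. I'll check it in a close crop and measure it and the fixture.

```bash
python3 - <<'E'
from h import *
p=cv2.imread("pics/top0.png");d=np.load("top0.npy")
cv2.imwrite("pics/crop1.png",cv2.resize(p[205:300,260:435],None,fx=4.5,fy=4.5,interpolation=cv2.INTER_CUBIC))
P=cloud("top",d);hsv=cv2.cvtColor(p,cv2.COLOR_BGR2HSV)
def rep(name,box,lo,hi,z,smax=90):
    m=np.zeros((400,640),np.uint8);u0,u1,v0,v1=box
    sub=(P[...,2]>lo)&(P[...,2]<hi)&(d>0); 
    if smax: sub&=hsv[...,1]<smax
    m[v0:v1,u0:u1]=sub[v0:v1,u0:u1]*255
    m=cv2.morphologyEx(m,cv2.MORPH_CLOSE,np.ones((5,5)))
    c=max(cv2.findContours(m,0,1)[0],key=cv2.contourArea)
    w=onplane("top",c[:,0],z)[:,:2]*1000
    r=cv2.minAreaRect(w.astype(np.float32));print(name,r,c[:,0].min(0),c[:,0].max(0))
    print(cv2.boxPoints(r).round(1).tolist())
rep("hs",(262,318,220,265),.008,.045,.030,0)
rep("plate",(325,430,210,300),-.005,.1,.008)
rep("fix hi",(325,430,210,300),.025,.1,.045,0)
for a in [(290,243),(360,265),(394,247),(410,240),(268,150),(303,150),(337,158)]: print(a,P[a[1],a[0]].round(4))
E
```

```text
hs ((525.3924560546875, -282.7575988769531), (61.165496826171875, 47.702144622802734), 87.63312530517578) [273 231] [305 256]
[[500.29998779296875, -312.29998779296875], [548.0, -314.29998779296875], [550.5, -253.1999969482422], [502.79998779296875, -251.1999969482422]]
plate ((502.5267028808594, -459.41143798828125), (86.46351623535156, 158.2158660888672), 27.132728576660156) [335 221] [420 291]
[[428.0, -408.70001220703125], [500.1000061035156, -549.5], [577.0999755859375, -510.1000061035156], [504.8999938964844, -369.29998779296875]]
fix hi ((520.9964599609375, -494.5379943847656), (77.45539093017578, 66.67678833007812), 27.006086349487305) [376 222] [420 270]
[[471.3999938964844, -482.3999938964844], [501.6000061035156, -541.7999877929688], [570.5999755859375, -506.70001220703125], [540.4000244140625, -447.20001220703125]]
(290, 243) [ 0.5258 -0.2822  0.0038]
(360, 265) [ 0.5301 -0.3684  0.8864]
(394, 247) [ 0.5186 -0.491   0.009 ]
(410, 240) [ 0.5325 -0.5172  0.0427]
(268, 150) [ 0.7071 -0.2412  0.0494]
(303, 150) [ 0.717  -0.3066  0.002 ]
(337, 158) [ 0.6983 -0.3768  0.0123]
```

View pics/crop1.png

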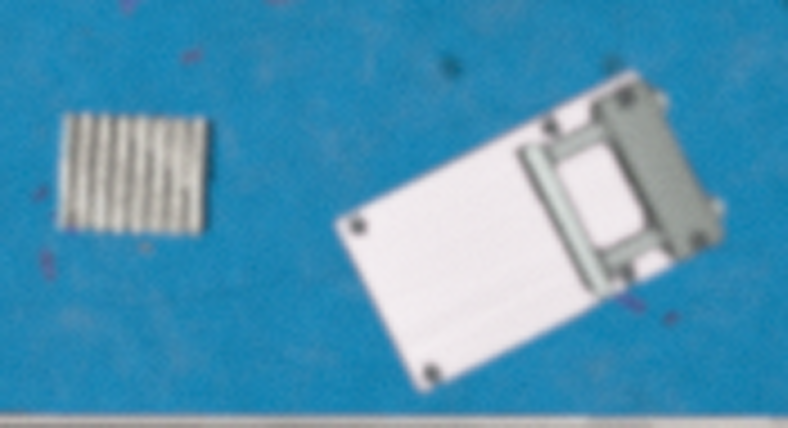

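The crop shows the silver heatsink, with its fins running vertically (about world x), and the fixture to its right. The fence's front edge runs from crop (519,150) to (597,293). Next I'll fit the plate's edges and the fence.

```bash
python3 - <<'E'
from h import *
p=cv2.imread("pics/top0.png");hsv=cv2.cvtColor(p,cv2.COLOR_BGR2HSV)
m=np.zeros((400,640),np.uint8);m[210:293,325:430]=(hsv[210:293,325:430,1]<90)*255
m=cv2.morphologyEx(m,cv2.MORPH_OPEN,np.ones((3,3)))
c=max(cv2.findContours(m,0,cv2.CHAIN_APPROX_NONE)[0],key=cv2.contourArea)
w=onplane("top",c[:,0],.008)[:,:2]*1000
def fit(a,b,tol=4):
    a,b=[onplane("top",[[260+q[0]/4.5,205+q[1]/4.5]],.008)[0,:2]*1000 for q in(a,b)]
    L=np.linalg.norm(b-a);e=(b-a)/L;n=np.array([-e[1],e[0]])
    s=(w-a)@e;k=(abs((w-a)@n)<tol)&(s>5)&(s<L-5)
    l=cv2.fitLine(w[k].astype(np.float32),cv2.DIST_HUBER,0,.01,.01).ravel();e2=l[:2]*np.sign(l[:2]@e);return e2,l[2:],k.sum()
A=fit((337,220),(600,86));B=fit((420,390),(640,275));C=fit((337,220),(420,390))
for q in(A,B,C):print(np.degrees(np.arctan2(q[0][1],q[0][0])),q)
ex=A[0]+B[0];ex/=np.linalg.norm(ex);n=np.array([-ex[1],ex[0]])
mid=(A[1]@n+B[1]@n)/2;print("width",(A[1]-B[1])@n)
rear=C[1]@ex
o=ex*(rear+75)+n*mid
print("yaw",np.degrees(np.arctan2(ex[1],ex[0])),"origin",o)
for q in[(519,150),(597,293)]:
    f=onplane("top",[[260+q[0]/4.5,205+q[1]/4.5]],.051)[0,:2]*1000;print("fence in fixture",(f-o)@ex,(f-o)@n)
for xx in(-25,-35): print("hs centre",xx,o+ex*xx)
# start tool axes
from scipy.spatial.transform import Rotation as Ro
s=get_state();M=Ro.from_quat(s["ee_rot"]).as_matrix()
print(M.round(4),M.T@(np.array([525.4,-282.8,130])-s["eef_pos"]*1000))
E
```

```text
-63.00649330688321 (array([ 0.45388952, -0.89105797]), array([ 539.0313 , -438.03482], dtype=float32), np.int64(55))
-63.249941835548285 (array([ 0.45009935, -0.89297849]), array([ 455.1667 , -459.10175], dtype=float32), np.int64(44))
-152.8649292159421 (array([-0.88993382, -0.45608974]), array([ 468.12415, -388.655  ], dtype=float32), np.int64(33))
width 84.3310964578079
yaw -63.12821757147433 origin [ 500.92271588 -456.11444931]
fence in fixture 9.908030349036808 33.76614013571945
fence in fixture 11.774917502675152 -34.36681708328052
hs centre -25 [ 489.62282954 -433.81394329]
hs centre -35 [ 485.102875   -424.89374089]
[[ 9.524e-01  3.049e-01 -3.000e-04]
 [ 3.049e-01 -9.524e-01  1.500e-03]
 [ 2.000e-04 -1.500e-03 -1.000e+00]] [ 414.07295169 -119.8330647   108.86522276]
```

```bash
python3 -m handwheel '{"hand":[85,85,85,85,85,85,85,85,85,85,85,85,85,85,85,85,85,85],"offset":[[15,-4,4],[45,-13,12],[75,-22,20],[105,-30,28],[135,-39,36],[165,-48,44],[195,-56,52],[225,-65,60],[255,-74,67],[285,-82,75],[315,-91,83],[345,-100,91],[372,-108,98],[395,-114,104],[408,-118,107],[414,-120,109],[414,-120,109],[414,-120,109]],"spin":[-10,-20,-30,-40,-50,-60,-70,-80,-90,-100,-110,-120,-130,-140,-150,-160,-160,-160]}' 60
python3 - <<'E'
from h import *
from scipy.spatial.transform import Rotation as Ro
s=get_state();M=Ro.from_quat(s["ee_rot"]).as_matrix();print(M.round(4),s["eef_pos"],s["joint_positions"].round(2))
print(M.T@(np.array([525.4,-282.8,12])-s["eef_pos"]*1000))
E
```

```text
time_s: 2.35
eef_pos: [0.525, -0.2834, 0.1301]
ee_rot: [0.021, 1.0, 0.0, -0.0]
ft_force: [0.0, 0.2, 0.3]
grip_width: 1.001
grip_force: 0.0
[[-9.991e-01  4.190e-02 -6.000e-04]
 [ 4.190e-02  9.991e-01  2.000e-04]
 [ 6.000e-04  2.000e-04 -1.000e+00]] [ 0.52502809 -0.28338857  0.13008277] [-0.62  0.5  -0.22  0.85 -0.   -0.58]
[ -0.4160539    0.58512328 118.08264303]
```

```bash
python3 -m handwheel '{"hand":[85,85,85,85,85,85,50,50,50,50,50,50,50,50],"offset":[[0,0,20],[0,0,50],[0,0,80],[0,0,105],[0,0,118],[0,0,118],[0,0,118],[0,0,118],[0,0,118],[0,0,118],[0,0,118],[0,0,118],[0,0,118],[0,0,118]],"spin":[0,0,0,0,0,0,0,0,0,0,0,0,0,0]}' 70; python3 -c "from bench import *;print(tip_extent)"
```

```text
time_s: 4.1
eef_pos: [0.5265, -0.284, 0.0139]
ee_rot: [0.02, 1.0, -0.001, 0.001]
ft_force: [-0.6, -0.2, 6.3]
grip_width: 0.682
grip_force: 77.0
0.008
```

```bash
python3 -m handwheel '{"hand":[50,50,50,50,50,50,50,50,50,50,50,50,50,50],"offset":[[0,0,-15],[0,0,-40],[0,0,-62],[2,-8,-70],[6,-26,-70],[11,-48,-70],[17,-72,-70],[23,-96,-70],[28,-118,-70],[32,-134,-70],[34,-143,-70],[34,-143,-70],[34,-143,-70],[34,-143,-70]],"spin":[0,0,0,7,15,23,31,39,47,54,60.7,60.7,60.7,60.7]}'
python3 - <<'E'
from h import *
for n in("scene","top"):
    p,d=capture(n);cv2.imwrite(f"pics/{n}1.png",p);np.save(n+"1.npy",d)
a=cv2.imread("pics/top1.png")[195:300,310:440];b=cv2.imread("pics/scene1.png")[170:310,220:380]
a=cv2.resize(a,(496,400),interpolation=2);b=cv2.resize(b,(300,262),interpolation=2);b=cv2.copyMakeBorder(b,0,138,0,0,0)
cv2.imwrite("pics/c2.png",np.hstack([a,b]))
print(get_state())
E
```

```text
time_s: 5.85
eef_pos: [0.486, -0.4243, 0.0824]
ee_rot: [0.521, 0.853, 0.0, -0.0]
ft_force: [0.2, 0.2, -2.2]
grip_width: 0.68
grip_force: 76.0
{'time_s': 5.95, 'joint_positions': array([-8.32201991e-01,  6.30903529e-01, -1.23689671e-01,  8.16359123e-01,
        4.79446637e-06,  2.65350275e-01]), 'qvel': array([-0.00195328,  0.00092092,  0.00141447, -0.0003599 ,  0.00082328,
        0.0022263 ]), 'tau': array([-4.53162531e-02, -5.74665141e+01,  2.37957644e+01,  8.81575223e-03,
       -1.64811812e-03, -4.19589604e-03]), 'eef_pos': array([ 0.48596378, -0.42440125,  0.08236837]), 'ee_rot': array([ 5.21643460e-01,  8.53163580e-01,  2.41135501e-05, -7.42160647e-05]), 'ft_force': array([ 1.00735847,  0.68664241, -1.8656586 ]), 'wrist_torque': array([-0.02077612,  0.01534863,  0.01268785]), 'grip_force': 76.02309823036194, 'grip_width': 0.6873247359104474}
```

View pics/c2.png

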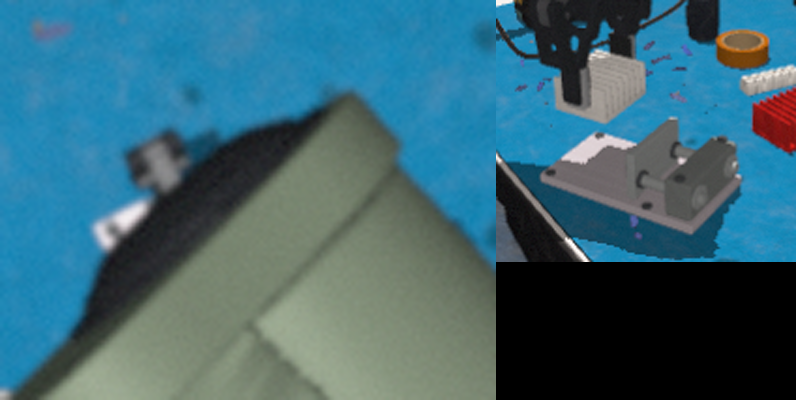

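Left half (top view): the gripper hides the heatsink. Right half (scene view): the heatsink is held level at about c2 (600,85), behind the fence at (655,150). Next I'll lower it to just above the plate.

```bash
python3 -m handwheel '{"hand":[50,50,50,50,50,50],"offset":[[0,0,15],[0,0,32],[0,0,47],[0,0,55],[0,0,58],[0,0,58]],"spin":[0,0,0,0,0,0]}'
python3 -m handwheel '{"hand":[50,50,50,50],"offset":[[0,0,1],[0,0,1.5],[0,0,2],[0,0,2.5]],"spin":[0,0,0,0]}'
python3 - <<'E'
from h import *
p,d=capture("scene");cv2.imwrite("pics/scene2.png",p)
b=p[195:300,235:365];cv2.imwrite("pics/c3.png",cv2.resize(b,None,fx=5.5,fy=5.5,interpolation=2))
E
```

```text
time_s: 6.7
eef_pos: [0.4859, -0.425, 0.0243]
ee_rot: [0.522, 0.853, -0.0, 0.0]
ft_force: [0.5, 0.2, -0.9]
grip_width: 0.681
grip_force: 76.0
time_s: 7.2
eef_pos: [0.4859, -0.4249, 0.0219]
ee_rot: [0.522, 0.853, -0.0, 0.0]
ft_force: [-0.6, 1.5, 3.7]
grip_width: 0.683
grip_force: 76.8
```

View pics/c3.png

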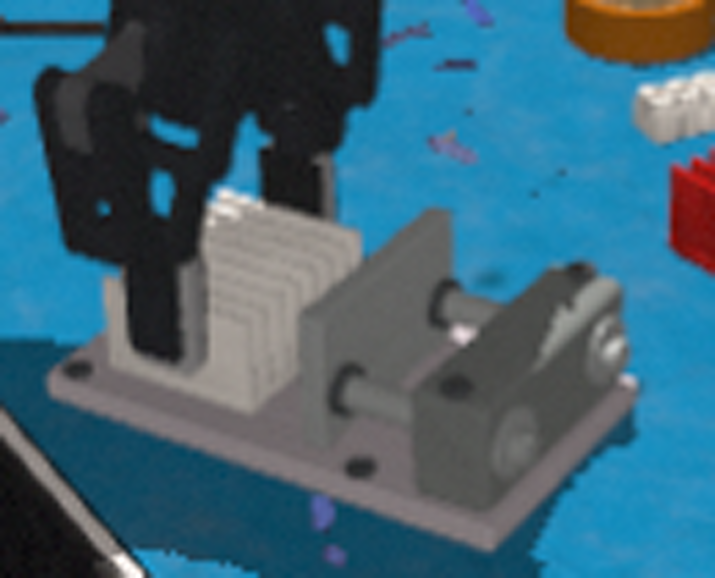

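The view shows the heatsink sitting on the plate. Its near front-bottom corner is at c3 (253,413), and the fence's front top edge runs from (302,312) to (425,210). I'll work out how well it is centred from these.

```bash
cat >> h.py <<'E'
o=np.array([500.9,-456.1]);th=np.radians(-63.1);ex=np.array([np.cos(th),np.sin(th)]);n=np.array([-ex[1],ex[0]])
def fx(cam,uv,z):
    f=onplane(cam,[uv],z)[0,:2]*1000-o;return np.array([f@ex,f@n]).round(1)
E
python3 - <<'E'
from h import *
for nm,q,z in[("hs near rear bot",(110,367),.008),("hs near front bot",(253,413),.008),("hs near front top",(250,323),.038),("hs far front top",(361,235),.038),
 ("fence near top front",(302,312),.051),("fence far top front",(428,209),.051),("fence far top back",(452,212),.051),("fence near top back",(328,319),.051),("plate rear near",(50,380),.008),("plate front near",(490,540),.008),("plate front far",(636,383),.008)]:
    print(nm,fx("scene",(235+q[0]/5.5-.4,195+q[1]/5.5-.4),z))
s=get_state();t=s["eef_pos"][:2]*1000-o;print("tcp",t@ex,t@n)
E
```

```text
hs near rear bot [-59.7 -27.7]
hs near front bot [-10.2 -26.2]
hs near front top [ -9.7 -26.1]
hs far front top [-9.1 30. ]
fence near top front [ 11.7 -31.2]
fence far top front [11.9 33.5]
fence far top back [18.8 35.5]
fence near top back [ 19.7 -30.7]
plate rear near [-70.6 -42.1]
plate front near [ 77.6 -44. ]
plate front far [75.9 41.5]
tcp -34.58799461131076 0.6636795195542273
```

```bash
python3 -m handwheel '{"hand":[50,50,50,50,50,50,50,50,50,50,50],"offset":[[-3,-0.5,-0.5],[-7,-0.5,-0.5],[-11,-0.5,-0.5],[-15,-0.5,-0.5],[-18,-0.5,-0.5],[-21,-0.5,-0.5],[-24,-0.5,-0.5],[-27,-0.5,-0.5],[-29,-0.5,-0.5],[-30,-0.5,-0.5],[-30,-0.5,-0.5]],"spin":[0,0,0,0,0,0,0,0,0,0,0]}'
python3 - <<'E'
from h import *
f=[]
for i in range(6):
    capture("top");f.append(get_state()["ft_force"])
f=np.mean(f,0);t=get_state()["eef_pos"][:2]*1000-o;print("tcp",t@ex,t@n,"push",-f[:2]@ex,"lat",f[:2]@n,f[2])
E
```

```text
time_s: 8.62
eef_pos: [0.4981, -0.4501, 0.022]
ee_rot: [0.522, 0.853, 0.001, -0.002]
ft_force: [-3.3, 6.5, 3.4]
grip_width: 0.682
grip_force: 76.5
tcp -6.600386035614313 0.20183755462967223 push 7.13470953798314 lat -0.26895130970439807 2.9839257093263285
```

```bash
python3 -m handwheel '{"hand":[50,50,50,50,50,50,50,50],"offset":[[-1.5,0,0],[-3,0,0],[-4.5,0,0],[-6,0,0],[-7,0,0],[-7.5,0,0],[-7.5,0,0],[-7.5,0,0]],"spin":[0,0,0,0,0,0,0,0]}'
python3 - <<'E'
from h import *
f=[]
for i in range(6):
    p,d=capture("scene");f.append(get_state()["ft_force"])
f=np.mean(f,0);t=get_state()["eef_pos"][:2]*1000-o;print("tcp",t@ex,t@n,"push",-f[:2]@ex,"lat",f[:2]@n,f[2])
cv2.imwrite("pics/scene3.png",p)
b=p[195:300,235:365];cv2.imwrite("pics/c4.png",cv2.resize(b,None,fx=5.5,fy=5.5,interpolation=2))
E
```

```text
time_s: 9.93
eef_pos: [0.5006, -0.4552, 0.022]
ee_rot: [0.522, 0.853, 0.002, -0.003]
ft_force: [-6.4, 9.9, 6.8]
grip_width: 0.683
grip_force: 77.0
tcp -0.9504856466281109 0.173656809449383 push 11.42733227882118 lat -0.6807770405772624 7.390875905354594
```

View pics/c4.png

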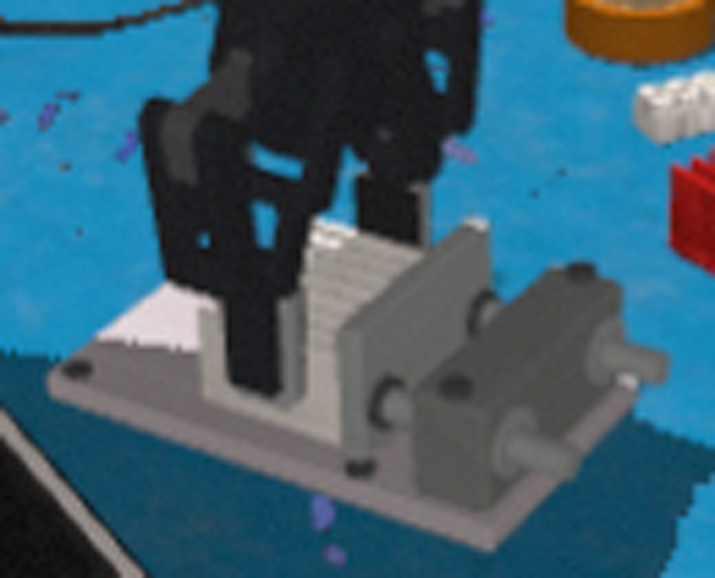

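Contact looks square. The fence's top front edge now runs from c4 (343,326) to about (469,218). Next I'll measure its travel.

```bash
python3 - <<'E'
from h import *
from scipy.spatial.transform import Rotation as Ro
for nm,q,z in[("hs near rear bot",(205,399),.008),("hs near rear top",(203,310),.038),("fence near top front",(343,326),.051),("fence far top front",(467,219),.051),("fence far top back",(490,224),.051),("fence near top back",(368,334),.051)]:
    print(nm,fx("scene",(235+q[0]/5.5-.4,195+q[1]/5.5-.4),z))
a,b=[cv2.imread(f"pics/scene{i}.png")[195:300,235:365] for i in(2,3)]
T=cv2.cvtColor(a,6)[30:46,52:62]  # near part of fence top edge
T=cv2.cvtColor(a,6)[48:80,53:64]
r=cv2.matchTemplate(cv2.cvtColor(b,6),T,5);_,v,_,l=cv2.minMaxLoc(r);print("shift px",l[0]-53,l[1]-48,v)
g=fx("scene",(289.5,251.5),.051);print(g,fx("scene",(289.5+l[0]-53,251.5+l[1]-48),.051)-g)
M=Ro.from_quat(get_state()["ee_rot"]).as_matrix();print("z axis along ex,n",M[:2,2]@ex,M[:2,2]@n,np.degrees(np.arctan2(M[1,0],M[0,0])))
E
```

```text
hs near rear bot [-26.1 -27.3]
hs near rear top [-24.9 -27.1]
fence near top front [ 25.1 -31.6]
fence far top front [24.6 34.1]
fence far top back [31.7 34.9]
fence near top back [ 33.1 -31.6]
shift px 8 2 0.901806652545929
[ 12.  -31.6] [13.3  1.3]
z axis along ex,n -0.0069497567514465826 -0.0005274088581724342 117.07799415356389
```

```bash
python3 -m handwheel '{"hand":[50,50,50,50,50],"offset":[[-0.6,0,-0.2],[-1.2,0,-0.3],[-1.5,0,-0.3],[-1.5,0,-0.3],[-1.5,0,-0.3]],"spin":[0,0,0,0,0]}'
python3 - <<'E'
from h import *
f=[]
for i in range(6):
    p,d=capture("scene");f.append(get_state()["ft_force"])
f=np.mean(f,0);s=get_state();t=s["eef_pos"][:2]*1000-o;print("tcp",t@ex,t@n,"push",-f[:2]@ex,"lat",f[:2]@n,f[2],s["eef_pos"][2],s["ee_rot"],s["time_s"])
cv2.imwrite("pics/scene4.png",p)
b=p[195:300,235:365];cv2.imwrite("pics/c5.png",cv2.resize(b,None,fx=5.5,fy=5.5,interpolation=2))
E
```

```text
time_s: 10.85
eef_pos: [0.5012, -0.4563, 0.022]
ee_rot: [0.522, 0.853, 0.002, -0.003]
ft_force: [-5.3, 10.7, 6.5]
grip_width: 0.684
grip_force: 77.0
tcp 0.2539446243272456 0.22773063975503727 push 11.72038189694553 lat -0.4642570034762068 6.483536320167293 0.022055416831919243 [ 0.52188137  0.85300968  0.00176979 -0.00334609] 11.15
```

View pics/c5.png

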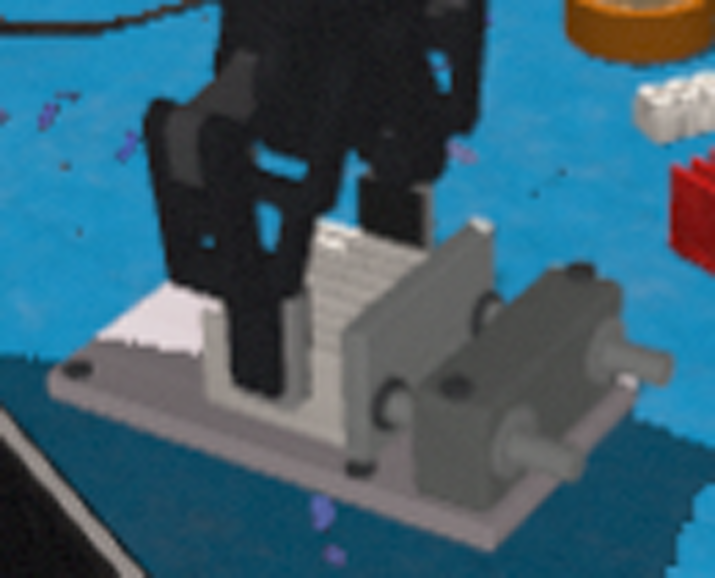

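The heatsink is flat on the plate and square to the fence, which is pushed back about 14.5 mm (roughly 10 N after friction). The bystanders I can see haven't moved, so I'm handing it in.

```bash
python3 -c "from bench import *;print(sign_off())"
```

```text
the job is handed in; nothing more can be done
None
```

I signed off with the arm still holding the heatsink, fins up on the plate, centred to within about 1 mm and square against the sprung fence. The fence is pushed back an estimated 14.5 mm, or about 10 N after allowing for friction; the wrist reads 11.7 N.

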